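# Seat the tube rack in the corner of the locating fence

### The job

Push the loose tube rack along the worktop with the fingers until its far long side lies flush against the metal fence and its end is up against the upright end stop block (not the flat plate at the fence's other end). Only push it, gently: do not pick it up or tip it, leave the other loose things where they are, and draw the hand clear when the rack is home.

Things in the scene. Friction and masses are not known exactly. Their poses are not given: they have to be found in the camera images.
- tube_rack: red moulded microtube rack holding a few white tubes, the only rack in front of the fence. 225 mm long (x axis), 67 wide (y), body 30 high, 56 over the tube caps; upright sides, solid up to 30 mm. About 0.25 kg, slides freely. Origin: centre of its underside; long sides 34 mm, ends 112.5 mm from it. Either end may meet the stop.
- fence: straight aluminium strip, 440 mm long, 28 high, fixed to the worktop beyond the rack, with a low screwed foot on its far side. Origin: middle of its front face (towards the rack) at worktop level; x points away from the rack, square to that face, y along the fence, z up. The face is the plane x = 0; the rack is on the -x side.
- end_stop: upright aluminium block, 70 x 24 mm, 28 high, two 5 mm screw heads on top, fixed at one end of the fence (left or right, varies), standing out 70 mm from its front face. Origin: centre of its underside, 200 mm from the fence's middle; axes parallel to the fence's. The face to meet lies 12 mm from it along y, towards the fence's middle.
- blank_plate: not a stop: a flat aluminium plate 70 x 24 mm, only 3 mm thick, fixed on the worktop at the other end of the fence, placed like the end stop (200 mm from the fence's middle). Origin: centre of its underside.
- film_roll: bystander: a standing roll of film, 60 mm diameter, 51 mm high, near one front corner of the work. Loose. Origin: centre of its underside.
- label_tape: bystander: a roll of yellow tape lying flat, 68 mm diameter, 19 mm high, near the other front corner of the work. Loose. Origin: centre of its underside.
- timer: bystander: a small bench timer lying flat, 60 x 64 mm, 19 mm high, to the left of the fence. Loose. Origin: centre of its underside.
- marker: bystander: a felt marker lying on the worktop, 137 mm long (its x axis), 12 mm thick, to the right of the fence. Loose. Origin: underside at the middle of its length.
- loose_cap: bystander: a loose blue screw cap, 22 mm diameter, 14 mm high, in front of the rack to the left. Loose and light. Origin: centre of its underside.
Mind the look-alikes: they are no part of the job. What is shaped like the tube_rack but orange is not meant.

How it is judged:
By the outcome, as a careful person would: the job done as asked, in the order asked, and still so for the second after the job is handed in, with the robot touching nothing.
It also fails if it takes over 53 s, if anything falls off the work surface, if the arm or the gripper's body presses on something with over 40 N, if the wrist force passes 120 N, or if a joint passes its speed limit or range.

### The arm

A 6-joint arm with a two-finger parallel gripper is mounted at the origin on a cart in front of the work surface, level with it; the furniture and walls round the work are solid. World frame = base frame: x ahead of the robot, y to its left, z up, the work surface at z = 0. Lengths are in m, angles in rad, forces in N, time in s.
With the tool pointing down it reaches from about 0.275 to 0.85 m from the base axis. Payload 5.2 kg.
Tool frame: the origin (TCP) lies midway between the tips of the shut fingers; the grasp point (between the pads) lies 19 mm behind it (tcp_to_grasp is the distance from the TCP to the grasp point, in m); z points along the fingers, y is the line along which they close (so a half turn about z gives the same grasp; the last joint's range is limited). The gripper opens to 85 mm and grips with 20 to 120 N. Pads are 22 mm wide; open, the fingers measure 114 mm over their backs; the gripper's body (76 mm by 85 mm) begins 54 mm behind the grasp point. The pads swing forward as they close: fully open they stand 13 mm farther back than shut.
Start: joints at [0.952, 0.259, 1.535, -0, 1.348, -0.203], TCP at [0.222, 0.503, 0.231] pointing down, gripper open.
Joint ranges: [-3.14, 3.14], [-0.91, 2.08], [0.19, 2.58], [-1.22, 4.36], [0.22, 2.71], [-3.12, 3.12]. Speed limits (rad/s): [2.57, 2.57, 3.14, 3.14, 3.14, 3.14].

### API

Orientations are given as a unit quaternion [x, y, z, w].
In Python, from rig import get_obs, camera, get_calibration, job_done, tcp_to_grasp gives the robot as it stands.
- The arm moves only by the tool move_arm, never from a script. Its argument "motion" is a list of rows, each a list of 6 numbers: the shift along the tool's x, y, z in units of 0.75 m (1.0 is 0.75 m), then the turn, a rotation vector about the tool's x, y, z in units of 30 degrees (1.0 is 30 degrees). A call has 1 to 20 rows; each row is the pose to reach, as a shift and turn from the pose commanded when the call began, along the tool's axes at that moment; what a row does not reach only later rows make up. A row lasts 1/12 s, in which the tool goes at most 41.7 mm and 7.16 degrees, less where a joint would pass 70% of its speed; a pose out of reach is approached as far as the arm can. A call with a number of a shift or a turn outside -1 to 1 is refused whole. A call with a gripper value outside its range is refused whole. "gripper" is the opening, from -1 (shut) to 1 (fully open), so that 0 is half open, set as the call begins (left out, the last holds). The fingers move at their own pace and stop on an object; "squeeze" is the grip in N (left out, the last holds). Time passes only in rows, so rows that repeat a pose let the fingers close. It gives the time, the measured TCP pose, the force, the opening and the grip force at its end, in the units of the state.
- get_obs(): the state, without advancing time (a new reading comes with each control period).
- camera(name): name is "side" or "top"; returns the picture (400x640x3 uint8, red, green, blue); there is no depth.
- get_calibration(name): a dict with "K" (3x3 intrinsics, pixels), "T" (4x4, takes a point from camera to world coordinates). Camera axes: x right, y down, z forward; pixel columns grow to the right and rows downward; lengths in m; the calibration is good to about 2 mm. A picture is of the moment at which its call begins. get_calibration takes no time and is no camera call.
- job_done(): hands the job in; it is judged then, once.
The state is a dict: "t": time; "joint_pos": joint angles; "qd": joint speeds; "joint_torque": joint torques, N m; "tcp_pos": TCP position; "eef_rot": TCP orientation; "wrist_force": force on the tool from outside, world axes, zero at the start; "wrist_torque": the same for the moment, N m; "finger_gap": opening from 0.0 (shut) to 1.0 (fully open); "gripper_force": force on a finger pad.
Only numpy, scipy, OpenCV 4.12 (cv2) and the standard library are available. Lean on these libraries where they do the work, as an engineer would, in place of code of your own. Each camera call takes 0.05 s, during which the arm holds its last target. There are 200 camera calls.

## Working session

There is one attempt and no reset: what is moved stays moved. The work goes in short steps, Python scripts to look and compute and a tool call to move; the robot and the scene stay as the last step left them, time stands still between calls to the robot, and variables do not carry over. Pictures are saved under pics/ and viewed, at most 10 in all, crops included, and the job is handed in when it is done.

Besides the shell and the picture viewer there is one more tool, called after "Call:" as name([rows], argument=value, ...), one row to a line, values as JSON. move_arm: Moves the arm, as the interface text tells. Its arguments: {"type":"object","properties":{"motion":{"type":"array"},"gripper":{"type":"number"},"squeeze":{"type":"number"}},"required":["motion"]}

```bash
mkdir -p pics; python3 - <<'E'
from rig import *
import cv2
for n in("top","side"):
    cv2.imwrite(f"pics/{n}0.png",camera(n)[:,:,::-1]); c=get_calibration(n); print(c["K"],c["T"])
o=get_obs();print(o["t"],o["tcp_pos"],o["eef_rot"],tcp_to_grasp, o["finger_gap"])
E
```

```text
[[381.37385067   0.         320.48807153]
 [  0.         381.37385067 203.75718101]
 [  0.           0.           1.        ]] [[ 0.01693572 -0.99460262  0.10236609  0.3941606 ]
 [-0.99954953 -0.01937865 -0.02291742  0.24127441]
 [ 0.02477744 -0.10193185 -0.99448277  1.02473347]
 [ 0.          0.          0.          1.        ]]
[[365.34753426   0.         318.25341047]
 [  0.         365.34753426 201.24757973]
 [  0.           0.           1.        ]] [[ 0.86386364 -0.32431527  0.38543381  0.15188186]
 [-0.50372356 -0.55842867  0.65910545 -0.40897818]
 [ 0.00147932 -0.76352932 -0.64577146  0.63258717]
 [ 0.          0.          0.          1.        ]]
0.1 [0.22186543 0.50274826 0.23054249] [ 2.06434858e-01  9.78459988e-01 -7.66166602e-04 -3.38754519e-04] 0.0187 1.0049617272045797
```

View pics/top0.png

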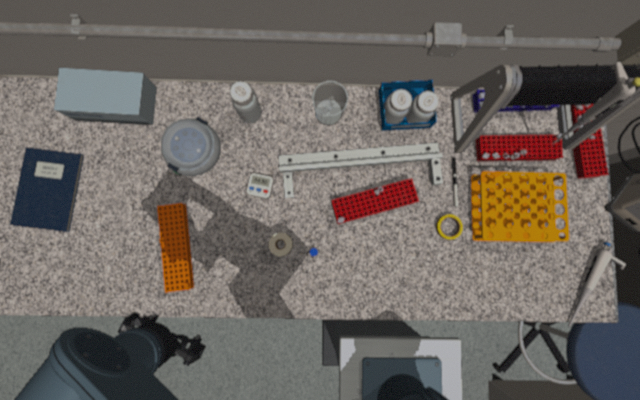

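View pics/side0.png

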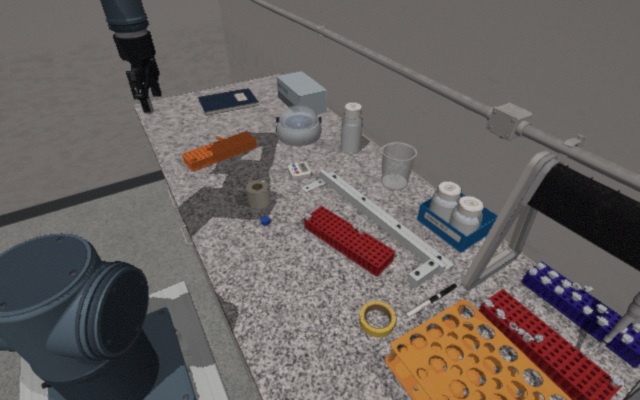

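The top picture shows the rack at about (375,200), the fence from (280,162) to (440,150), the film roll at (280,243), the cap at (313,252) and the tape at (449,227). I'll enlarge it for the details.

```bash
python3 - <<'E'
import cv2
a=cv2.imread("pics/top0.png")[135:255,265:465]
cv2.imwrite("pics/topc.png",cv2.resize(a,(800,480),interpolation=cv2.INTER_CUBIC))
a=cv2.imread("pics/side0.png")[150:300,280:480]
cv2.imwrite("pics/sidec.png",cv2.resize(a,(800,600),interpolation=cv2.INTER_CUBIC))
E
```

```text
(no output)
```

View pics/topc.png

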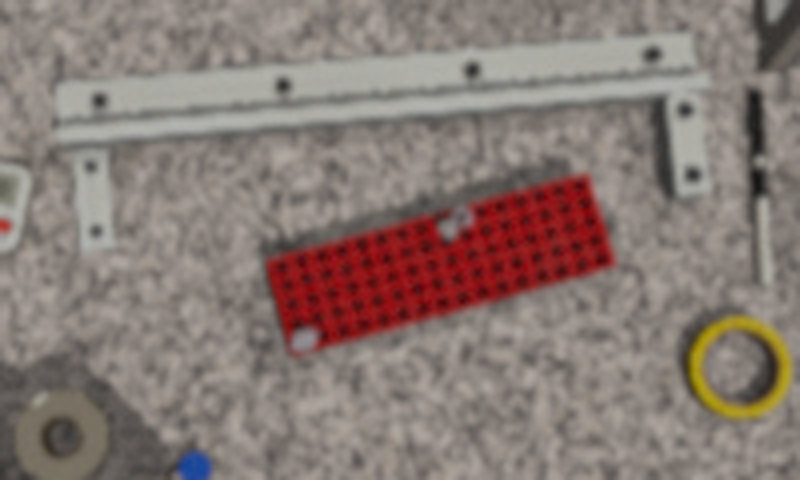

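View pics/sidec.png

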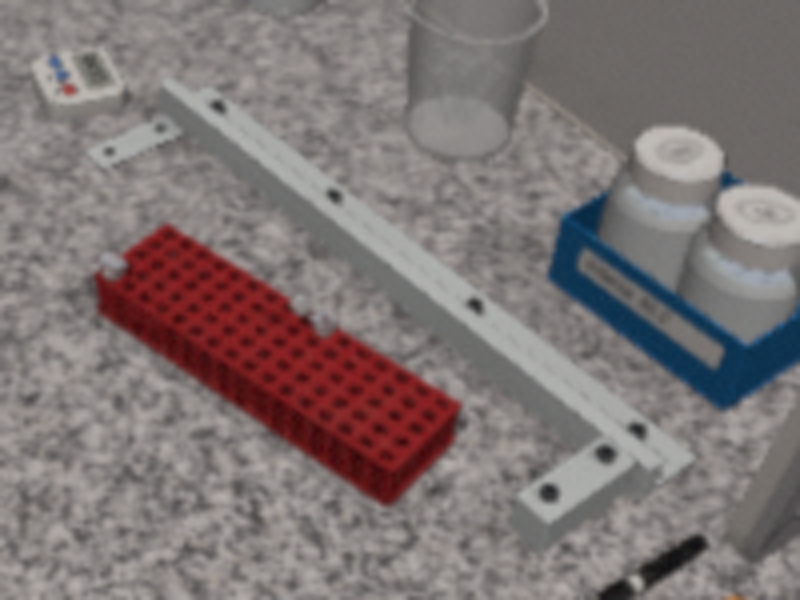

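```bash
cat >h.py <<'E'
from rig import *
import numpy as np
def px(n,u,v,z):
    c=get_calibration(n);T=c["T"];d=T[:3,:3]@np.linalg.solve(c["K"],[u,v,1]);o=T[:3,3]
    return (o+d*(z-o[2])/d[2]).round(4)[:2]
def top(u,v,z): return px("top",265+(u-1.5)/4,135+(v-1.5)/4,z)
def side(u,v,z): return px("side",280+(u-1.5)/4,150+(v-1.5)/4,z)
E
python3 - <<'E'
from h import *
def p(f,n,z,*a):
    print(n,[f(u,v,z).tolist() for u,v in a])
p(top,"rack",.03,(267,262),(588,176),(614,263),(290,352))
p(side,"rack",.03,(97,280),(170,226),(460,408),(388,478))
p(top,"fence base",.0,(57,143),(708,92))
p(top,"fence top",.028,(57,123),(708,73))
p(side,"fence topfront",.028,(162,90),(650,470))
p(side,"fence basefront",.0,(190,135),(585,440))
p(top,"stop screws",.033,(685,109),(693,174)); p(side,"stop screws",.033,(606,453),(549,492))
p(top,"stop topL",.028,(675,97),(683,193))
p(side,"stop top",.028,(515,497),(542,520))
p(top,"plate screws",.005,(91,166),(96,231)); p(side,"plate screws",.005,(160,128),(109,151))
p(top,"film",.051,(62,437));p(top,"cap",.014,(194,466));p(top,"tape",.019,(740,367))
p(top,"marker",.012,(755,90),(766,282))
E
```

```text
rack [[0.5067, 0.1899], [0.5684, -0.0226], [0.5106, -0.0395], [0.4479, 0.174]]
rack [[0.447, 0.1642], [0.5104, 0.1848], [0.5703, -0.0263], [0.5064, -0.0456]]
fence base [[0.5887, 0.3324], [0.634, -0.1143]]
fence top [[0.5968, 0.3302], [0.6405, -0.1048]]
fence topfront [[0.5816, 0.3157], [0.6305, -0.1097]]
fence basefront [[0.591, 0.292], [0.6367, -0.0615]]
stop screws [[0.6144, -0.0872], [0.5707, -0.0919]]
stop screws [[0.6148, -0.092], [0.5709, -0.0965]]
stop topL [[0.6236, -0.0822], [0.5586, -0.0867]]
stop top [[0.5569, -0.0875], [0.559, -0.1058]]
plate screws [[0.5724, 0.3086], [0.5282, 0.3041]]
plate screws [[0.5733, 0.3042], [0.5292, 0.2992]]
film [[0.3902, 0.3194]]
cap [[0.3726, 0.2352]]
tape [[0.4439, -0.1262]]
marker [[0.6333, -0.1425], [0.5018, -0.1475]]
```

Call:
move_arm([
  [-0.474,-0.437,0.1,0,0,-0.993],
  [-0.474,-0.437,0.1,0,0,-0.993],
  [-0.474,-0.437,0.1,0,0,-0.993],
  [-0.474,-0.437,0.1,0,0,-0.993],
  [-0.474,-0.437,0.1,0,0,-0.993],
  [-0.474,-0.437,0.1,0,0,-0.993],
  [-0.474,-0.437,0.1,0,0,-0.993],
  [-0.474,-0.437,0.1,0,0,-0.993],
  [-0.474,-0.437,0.1,0,0,-0.993],
  [-0.474,-0.437,0.1,0,0,-0.993],
  [-0.474,-0.437,0.1,0,0,-0.993],
  [-0.474,-0.437,0.1,0,0,-0.993],
  [-0.474,-0.437,0.1,0,0,-0.993],
  [-0.474,-0.437,0.1,0,0,-0.993],
  [-0.474,-0.437,0.1,0,0,-0.993],
  [-0.474,-0.437,0.1,0,0,-0.993],
  [-0.474,-0.437,0.1,0,0,-0.993],
  [-0.474,-0.437,0.1,0,0,-0.993],
], gripper=1)

```text
t: 1.6
tcp_pos: [0.4145, 0.0611, 0.1565]
eef_rot: [-0.053, 0.999, 0.0, 0.0]
wrist_force: [-1.1, 0.1, -0.2]
finger_gap: 1.004
gripper_force: 0.0
```

Call:
move_arm([
  [0,0,0.05,0,0,0],
  [0,0,0.1,0,0,0],
  [0,0,0.14,0,0,0],
  [0,0,0.17,0,0,0],
  [0,0,0.19,0,0,0],
  [0,0,0.2,0,0,0],
  [0,0,0.207,0,0,0],
  [0,0,0.207,0,0,0],
  [0,0,0.207,0,0,0],
])

```text
t: 2.35
tcp_pos: [0.4155, 0.06, 0.0016]
eef_rot: [-0.052, 0.999, -0.0, 0.001]
wrist_force: [-0.1, -0.1, 0.2]
finger_gap: 1.0
gripper_force: 0.0
```

Call:
move_arm([
  [-0.007,0,0,0,0,0],
  [-0.014,0,0,0,0,0],
  [-0.021,0,0,0,0,0],
  [-0.028,0,0,0,0,0],
  [-0.035,0,0,0,0,0],
  [-0.042,0,0,0,0,0],
  [-0.049,0,0,0,0,0],
  [-0.056,0,0,0,0,0],
  [-0.063,0,0,0,0,0],
  [-0.07,0,0,0,0,0],
  [-0.077,0,0,0,0,0],
  [-0.084,0,0,0,0,0],
  [-0.09,0,0,0,0,0],
  [-0.096,0,0,0,0,0],
  [-0.102,0,0,0,0,0],
  [-0.108,0,0,0,0,0],
  [-0.114,0,0,0,0,0],
  [-0.12,0,0,0,0,0],
  [-0.126,0,0,0,0,0],
  [-0.13,0,0,0,0,0],
])

```text
t: 4.02
tcp_pos: [0.5129, 0.0699, 0.0011]
eef_rot: [-0.052, 0.999, -0.0, 0.0]
wrist_force: [-1.5, -0.3, -0.6]
finger_gap: 0.997
gripper_force: 0.7
```

```bash
python3 - <<'E'
from rig import *
import cv2
a=camera("side")[150:300,280:480,::-1]
b=camera("top")[135:255,265:465,::-1]
cv2.imwrite("pics/s1.png",cv2.resize(a,(800,600),interpolation=cv2.INTER_CUBIC))
cv2.imwrite("pics/t1.png",cv2.resize(b,(800,480),interpolation=cv2.INTER_CUBIC))
E
```

```text
(no output)
```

View pics/s1.png

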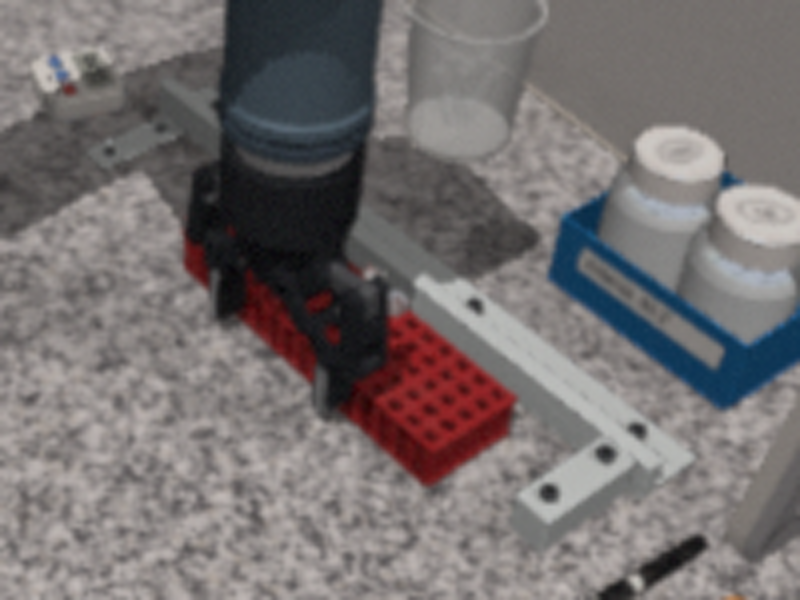

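The rack has squared up to the two fingers and its far side is about 20 mm from the fence. I'll keep pushing slowly.

Call:
move_arm([
  [-0.005,0,0,0,0,0],
  [-0.01,0,0,0,0,0],
  [-0.014,0,0,0,0,0],
  [-0.017,0,0,0,0,0],
  [-0.019,0,0,0,0,0],
  [-0.02,0,0,0,0,0],
  [-0.021,0,0,0,0,0],
])

```text
t: 4.7
tcp_pos: [0.5271, 0.0715, 0.001]
eef_rot: [-0.052, 0.999, -0.0, -0.001]
wrist_force: [-4.5, -0.4, 4.1]
finger_gap: 0.998
gripper_force: 2.2
```

Call:
move_arm([
  [-0.001,0,0,0,0,0],
  [-0.002,0,0,0,0,0],
  [-0.003,0,0,0,0,0],
])

```text
t: 4.95
tcp_pos: [0.53, 0.0718, 0.001]
eef_rot: [-0.052, 0.999, 0.0, 0.0]
wrist_force: [-2.3, -0.5, 0.1]
finger_gap: 1.0
gripper_force: 1.3
```

Call:
move_arm([
  [-0.001,0,0,0,0,0],
  [-0.002,0,0,0,0,0],
])

```text
t: 5.12
tcp_pos: [0.5314, 0.0719, 0.001]
eef_rot: [-0.052, 0.999, 0.0, -0.0]
wrist_force: [-3.1, -0.5, 1.4]
finger_gap: 0.997
gripper_force: 1.6
```

Call:
move_arm([
  [-0.001,0,0,0,0,0],
  [-0.002,0,0,0,0,0],
])

```text
t: 5.28
tcp_pos: [0.5324, 0.072, 0.001]
eef_rot: [-0.052, 0.999, -0.0, -0.001]
wrist_force: [-6.3, -1.1, 4.4]
finger_gap: 0.998
gripper_force: 3.3
```

Call:
move_arm([
  [-0.001,0,0,0,0,0],
  [-0.002,0,0,0,0,0],
  [-0.002,0,0,0,0,0],
])

```text
t: 5.53
tcp_pos: [0.5323, 0.072, 0.001]
eef_rot: [-0.052, 0.999, -0.0, -0.002]
wrist_force: [-9.3, -1.8, 7.1]
finger_gap: 1.002
gripper_force: 4.5
```

Call:
move_arm([
  [0.01,0,0,0,0,0],
  [0.03,0,0,0,0,0],
  [0.06,0,0,0,0,0],
  [0.065,0,-0.03,0,0,0],
  [0.065,0,-0.08,0,0,0],
  [0.065,0,-0.13,0,0,0],
  [0.065,0,-0.16,0,0,0],
  [0.065,0,-0.16,0,0,0],
])

```text
t: 6.2
tcp_pos: [0.4904, 0.0669, 0.1267]
eef_rot: [-0.052, 0.999, -0.001, 0.006]
wrist_force: [1.2, -0.6, 0.6]
finger_gap: 1.0
gripper_force: 0.0
```

Call:
move_arm([
  [-0.02,0.04,0,0,0,0],
  [-0.05,0.09,0,0,0,0],
  [-0.09,0.14,0,0,0,0],
  [-0.12,0.18,0,0,0,0],
  [-0.122,0.213,0,0,0,0],
  [-0.122,0.213,0,0,0,0],
  [-0.122,0.213,0,0,0,0],
  [-0.122,0.213,0,0,0,0],
  [-0.122,0.213,0,0,0,0],
  [-0.122,0.213,0,0,0,0],
], gripper=-1)

```text
t: 7.03
tcp_pos: [0.5601, 0.2343, 0.121]
eef_rot: [-0.051, 0.999, -0.0, -0.0]
wrist_force: [0.8, 0.1, -0.6]
finger_gap: 0.0
gripper_force: 0.0
```

```bash
python3 - <<'E'
from rig import *
import cv2
a=camera("side")[150:300,280:480,::-1]
cv2.imwrite("pics/s2.png",cv2.resize(a,(800,600),interpolation=cv2.INTER_CUBIC))
E
```

```text
(no output)
```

View pics/s2.png

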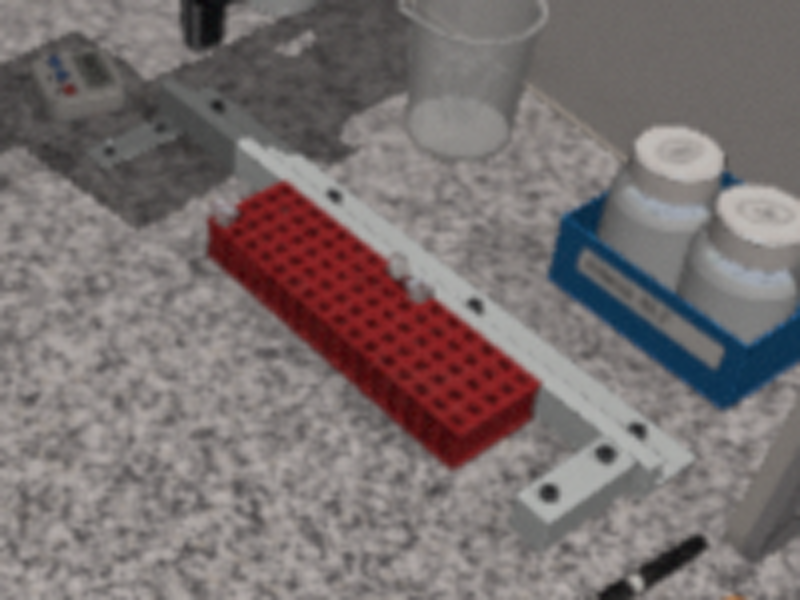

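The rack lies along the fence. Its front corners at z=30 mm are at crop pixels (208,222) and (456,440).

```bash
python3 - <<'E'
from h import *
for q in((208,225),(285,183),(456,438),(539,383)):
    r=side(*q,.03)-np.array([.6065,.1097]); print(r@[.9945,.1047],r@[.1047,-.9945])
E
```

```text
-0.06779772000000009 -0.07139058000000001
-0.001788930000000054 -0.07469756999999999
-0.06749754000000006 0.14543172000000001
-0.001211370000000087 0.14426553
```

Call:
move_arm([
  [0,0,0.04,0,0,0],
  [0,0,0.08,0,0,0],
  [0,0,0.11,0,0,0],
  [0,0,0.13,0,0,0],
  [0,0,0.142,0,0,0],
  [0,0,0.147,0,0,0],
  [0,0,0.147,0,0,0],
  [0,0,0.147,0,0,0],
])

```text
t: 7.75
tcp_pos: [0.561, 0.2354, 0.0118]
eef_rot: [-0.052, 0.999, 0.0, 0.001]
wrist_force: [0.4, -0.5, -0.5]
finger_gap: 0.001
gripper_force: 0.0
```

Call:
move_arm([
  [0,-0.007,0,0,0,0],
  [0,-0.014,0,0,0,0],
  [0,-0.021,0,0,0,0],
  [0,-0.028,0,0,0,0],
  [0,-0.034,0,0,0,0],
  [0,-0.04,0,0,0,0],
  [0,-0.046,0,0,0,0],
  [0,-0.052,0,0,0,0],
  [0,-0.058,0,0,0,0],
  [0,-0.064,0,0,0,0],
  [0,-0.07,0,0,0,0],
  [0,-0.075,0,0,0,0],
  [0,-0.08,0,0,0,0],
  [0,-0.084,0,0,0,0],
  [0,-0.087,0,0,0,0],
  [0,-0.089,0,0,0,0],
  [0,-0.09,0,0,0,0],
])

```text
t: 9.17
tcp_pos: [0.5673, 0.1682, 0.0108]
eef_rot: [-0.052, 0.999, 0.0, 0.0]
wrist_force: [0.4, 2.8, 0.4]
finger_gap: 0.001
gripper_force: 1.4
```

```bash
python3 - <<'E'
from rig import *
import cv2
a=camera("side")[150:300,280:480,::-1]
cv2.imwrite("pics/s3.png",cv2.resize(a,(800,600),interpolation=cv2.INTER_CUBIC))
E
```

```text
(no output)
```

View pics/s3.png

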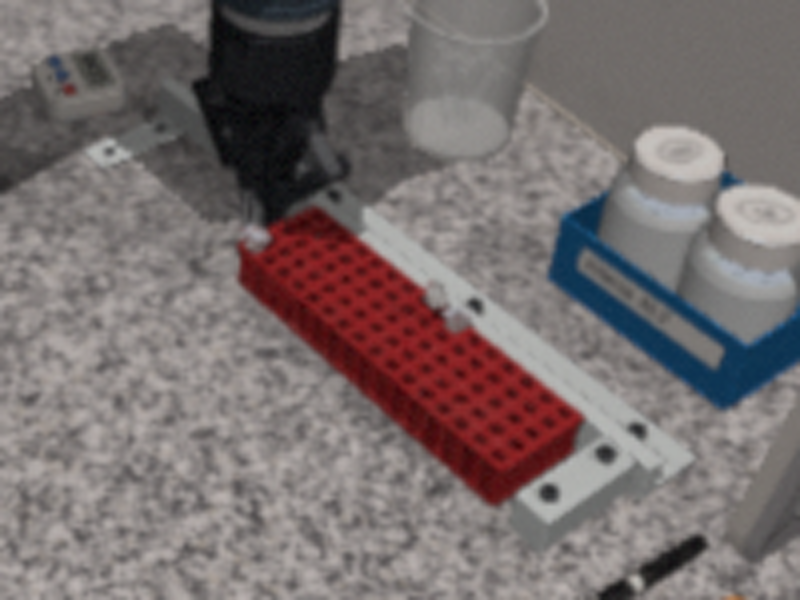

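The rack is still along the fence and about 8–10 mm short of the stop, so I'll creep the rest.

Call:
move_arm([
  [0,-0.002,0,0,0,0],
  [0,-0.004,0,0,0,0],
  [0,-0.006,0,0,0,0],
  [0,-0.007,0,0,0,0],
])

```text
t: 9.55
tcp_pos: [0.5678, 0.1631, 0.0108]
eef_rot: [-0.052, 0.999, 0.0, -0.0]
wrist_force: [-0.4, 2.5, 2.0]
finger_gap: 0.001
gripper_force: 1.5
```

Call:
move_arm([
  [0,-0.001,0,0,0,0],
  [0,-0.002,0,0,0,0],
  [0,-0.002,0,0,0,0],
])

```text
t: 9.8
tcp_pos: [0.568, 0.1615, 0.0108]
eef_rot: [-0.052, 0.999, -0.0, -0.0]
wrist_force: [-0.1, 1.0, 1.5]
finger_gap: 0.003
gripper_force: 1.1
```

Call:
move_arm([
  [0,-0.001,0,0,0,0],
  [0,-0.002,0,0,0,0],
  [0,-0.002,0,0,0,0],
])

```text
t: 10.05
tcp_pos: [0.5681, 0.1601, 0.0108]
eef_rot: [-0.052, 0.999, -0.0, -0.0]
wrist_force: [-0.5, 2.3, 1.2]
finger_gap: -0.0
gripper_force: 1.2
```

Call:
move_arm([
  [0,-0.001,0,0,0,0],
  [0,-0.002,0,0,0,0],
  [0,-0.002,0,0,0,0],
])

```text
t: 10.3
tcp_pos: [0.5683, 0.1586, 0.0108]
eef_rot: [-0.052, 0.999, -0.0, 0.0]
wrist_force: [-0.1, 1.6, 2.1]
finger_gap: 0.0
gripper_force: 1.3
```

Call:
move_arm([
  [0,-0.001,0,0,0,0],
  [0,-0.002,0,0,0,0],
  [0,-0.002,0,0,0,0],
])

```text
t: 10.55
tcp_pos: [0.5684, 0.1571, 0.0108]
eef_rot: [-0.052, 0.999, -0.0, 0.0]
wrist_force: [-0.2, 4.1, 2.0]
finger_gap: -0.0
gripper_force: 1.3
```

Call:
move_arm([
  [0,-0.001,0,0,0,0],
  [0,-0.002,0,0,0,0],
  [0,-0.002,0,0,0,0],
])

```text
t: 10.8
tcp_pos: [0.5684, 0.1569, 0.0109]
eef_rot: [-0.052, 0.999, 0.001, 0.0]
wrist_force: [-0.3, 7.2, 0.4]
finger_gap: 0.001
gripper_force: 4.1
```

Call:
move_arm([
  [0,-0.001,0,0,0,0],
  [0,-0.001,0,0,0,0],
])

```text
t: 10.97
tcp_pos: [0.5684, 0.1568, 0.0109]
eef_rot: [-0.052, 0.999, 0.001, 0.0]
wrist_force: [-0.5, 11.7, 1.2]
finger_gap: 0.002
gripper_force: 5.4
```

Call:
move_arm([
  [0,0.01,0,0,0,0],
  [0,0.03,0,0,0,0],
  [0,0.05,0,0,0,0],
  [0,0.055,-0.03,0,0,0],
  [0,0.055,-0.08,0,0,0],
  [0,0.055,-0.13,0,0,0],
  [0,0.08,-0.16,0,0,0],
  [0,0.12,-0.16,0,0,0],
  [0,0.15,-0.16,0,0,0],
  [0,0.15,-0.16,0,0,0],
])

```text
t: 11.8
tcp_pos: [0.5565, 0.2701, 0.1315]
eef_rot: [-0.053, 0.999, 0.0, 0.001]
wrist_force: [0.9, -0.5, -0.2]
finger_gap: -0.003
gripper_force: 0.0
```

```bash
python3 - <<'E'
from rig import *
import cv2
a=camera("side")[170:290,320:460,::-1]
b=camera("top")[145:220,320:450,::-1]
a=cv2.resize(a,(700,600),interpolation=cv2.INTER_CUBIC)
b=cv2.resize(b,(780,450),interpolation=cv2.INTER_CUBIC)
cv2.imwrite("pics/s4.png",a);cv2.imwrite("pics/t4.png",b)
E
```

```text
(no output)
```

View pics/s4.png

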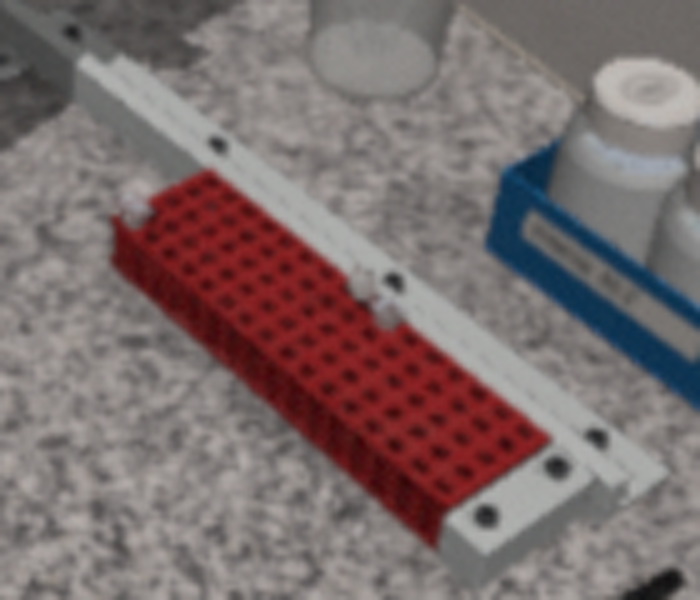

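View pics/t4.png

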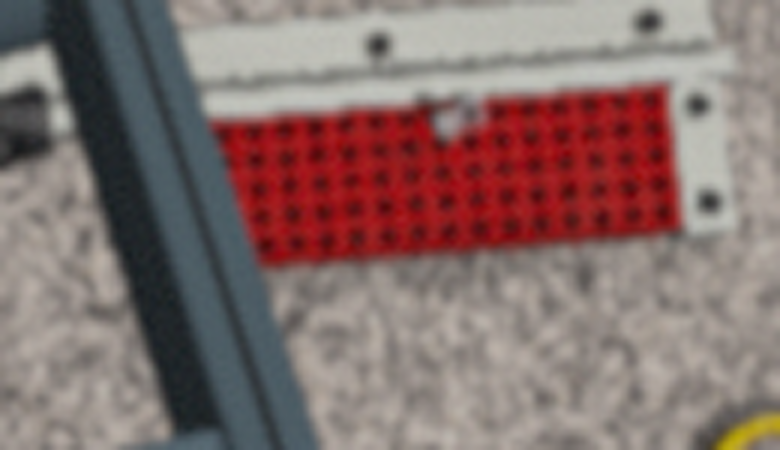

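The rack is against both the fence and the stop. A light confirming push from the front will make sure it is flush.

Call:
move_arm([
  [0.05,-0.02,0,0,0,0],
  [0.09,-0.06,0,0,0,0],
  [0.115,-0.11,0,0,0,0],
  [0.123,-0.16,0,0,0,0],
  [0.123,-0.21,0,0,0,0],
  [0.123,-0.26,0,0,0,0],
  [0.123,-0.3,0,0,0,0],
  [0.123,-0.313,0,0,0,0],
  [0.123,-0.313,0,0,0,0],
  [0.123,-0.313,0,0,0,0],
], gripper=1)

```text
t: 12.73
tcp_pos: [0.4891, 0.0231, 0.1305]
eef_rot: [-0.051, 0.999, 0.0, -0.001]
wrist_force: [-0.1, -0.2, -0.7]
finger_gap: 1.001
gripper_force: 0.0
```

Call:
move_arm([
  [0,0,0.04,0,0,0],
  [0,0,0.08,0,0,0],
  [0,0,0.12,0,0,0],
  [0,0,0.15,0,0,0],
  [0,0,0.165,0,0,0],
  [0,0,0.171,0,0,0],
  [0,0,0.171,0,0,0],
  [0,0,0.171,0,0,0],
])

```text
t: 13.4
tcp_pos: [0.4898, 0.0247, 0.0029]
eef_rot: [-0.053, 0.999, 0.0, 0.0]
wrist_force: [-0.6, 0.3, -0.8]
finger_gap: 1.001
gripper_force: 0.0
```

Call:
move_arm([
  [-0.01,0,0,0,0,0],
  [-0.022,0,0,0,0,0],
  [-0.034,0,0,0,0,0],
  [-0.044,0,0,0,0,0],
  [-0.051,0,0,0,0,0],
  [-0.055,0,0,0,0,0],
  [-0.057,0,0,0,0,0],
  [-0.059,0,0,0,0,0],
  [-0.06,0,0,0,0,0],
  [-0.06,0,0,0,0,0],
])

```text
t: 14.23
tcp_pos: [0.5342, 0.0285, 0.0025]
eef_rot: [-0.052, 0.999, 0.0, -0.0]
wrist_force: [-0.4, 0.4, 0.7]
finger_gap: 0.997
gripper_force: 0.0
```

Call:
move_arm([
  [-0.001,0,0,0,0,0],
  [-0.002,0,0,0,0,0],
  [-0.002,0,0,0,0,0],
])

```text
t: 14.48
tcp_pos: [0.5359, 0.0286, 0.0026]
eef_rot: [-0.052, 0.999, -0.0, 0.0]
wrist_force: [0.5, -0.7, -0.0]
finger_gap: 0.999
gripper_force: 0.0
```

Call:
move_arm([
  [-0.001,0,0,0,0,0],
  [-0.002,0,0,0,0,0],
  [-0.002,0,0,0,0,0],
])

```text
t: 14.73
tcp_pos: [0.5368, 0.0288, 0.0025]
eef_rot: [-0.052, 0.999, 0.0, -0.001]
wrist_force: [-1.7, -0.0, 1.9]
finger_gap: 1.001
gripper_force: 1.0
```

Call:
move_arm([
  [-0.001,0,0,0,0,0],
  [-0.002,0,0,0,0,0],
  [-0.002,0,0,0,0,0],
])

```text
t: 14.98
tcp_pos: [0.5369, 0.0289, 0.0024]
eef_rot: [-0.052, 0.999, 0.0, -0.002]
wrist_force: [-7.0, -2.1, 5.0]
finger_gap: 1.0
gripper_force: 3.5
```

Call:
move_arm([
  [0.01,0,0,0,0,0],
  [0.03,0,0,0,0,0],
  [0.06,0,0,0,0,0],
  [0.08,0,-0.03,0,0,0],
  [0.09,0,-0.08,0,0,0],
  [0.09,0,-0.13,0,0,0],
  [0.09,0,-0.18,0,0,0],
  [0.12,0,-0.2,0,0,0],
  [0.12,0,-0.2,0,0,0],
  [0.12,0,-0.2,0,0,0],
])

```text
t: 15.82
tcp_pos: [0.4495, 0.0196, 0.1535]
eef_rot: [-0.052, 0.999, -0.0, 0.002]
wrist_force: [0.3, 0.1, -0.5]
finger_gap: 0.997
gripper_force: 0.0
```

```bash
python3 - <<'E'
from rig import *
import cv2
a=camera("side")[150:350,240:480,::-1]
cv2.imwrite("pics/s5.png",cv2.resize(a,(720,600),interpolation=cv2.INTER_CUBIC))
E
```

```text
(no output)
```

View pics/s5.png

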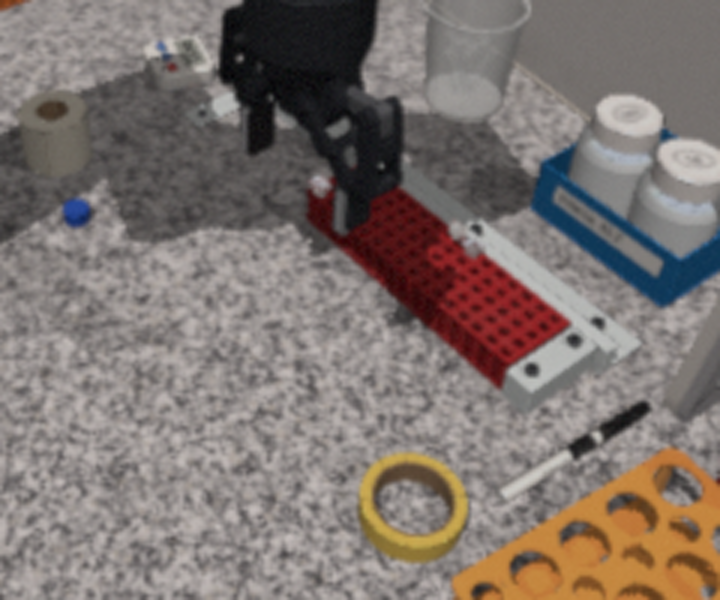

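The rack is home against the fence and stop, the loose things are where they were, and the hand is clear above the worktop.

```bash
python3 -c "from rig import *; print(job_done())"
```

```text
the job is handed in; nothing more can be done
None
```

The rack is flush against the fence with its end up against the upright stop, as far as the pictures and contact forces show. Pushing forces stayed under about 15 N, no other loose item was touched, and the hand was clear when I handed the job in at about 16 s.

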